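Seat a drill-jig cover on its hidden pin and hold it down

TASK

Pick up the blue drill-jig cover by its black handle and set it on the aluminium jig, red-striped end over the red-striped end and square with the jig, sliding it along until the bore in its underside drops over the locating pin. Then press it down against the spring until it lies flush on the jig, and finish while still holding it pressed down by hand, ready for drilling: do not let go. Leave the paint bottle, the loose pine block and the tape roll where they are.

Things in the scene. Friction and masses are not known exactly. Their poses are not given: they have to be found in the camera images.
- jig: Drill-jig base, fixed to the table: aluminium plate 170 x 100 x 24 mm (its own x, y, z), origin at the centre of its underside, z up, top face at z = 24 mm. Its -x end has a red stripe across the top. A steel pin stands in a slot near that end; a pine blank 40 x 52 mm on a spring pad fills a pocket centred at x = +20, y = 0, standing 6 mm proud.
- pin_slot (a point): Middle of the pin slot, on the jig's top face at jig x = -35, y = 0; jig's axes. The steel locating pin (12 mm diameter, tapered tip, 16 mm proud of the top face, rigid) is clamped anywhere within 10 mm either way of here along the jig's x, differently each time; its place is not reported: look for it, or feel for it with the cover.
- spring_pad (a joint): How far the pine blank is pressed into the jig (m): 0 = at rest, blank 6 mm proud of the jig's top; 0.006 = level with the jig's top (stop at 0.007). The spring starts at about 6 N and takes about 10.5 N at 6 mm, so the cover's weight alone does not press it in.
- cover: Blue drill-jig cover, loose, about 0.18 kg, at first lying flat, handle up, on the table: plate 110 x 80 x 22 mm (its own x, y, z), origin at the centre of its underside, z up. Red stripe across its -x end. Its origin is 40 mm above the jig's underside when it rests on the pin's tip, 30 mm when dropped on the pin and lying on the blank, 24 mm when fully home. Its x must point along the jig's x.
- cover_handle (a point): Centre of the cover's black bar handle, at x = 8, y = 0, z = 44 mm in the cover's frame; same axes as the cover. The bar is 50 mm long in x, 20 mm wide in y, and stands from z = 22 to z = 56 mm; grip it across y.
- cover_bore (a point): Centre of the mouth of the round blind bore in the cover's underside, at x = -32, y = 0, z = 0 in the cover's frame; same axes as the cover. 16 mm diameter with a 2.5 mm chamfer at the mouth, 18.5 mm deep, unseen from above.
- paint_bottle: Bystander: white paint bottle with a dark blue band, standing alone behind the jig and the cover, 50 mm diameter, 94 mm tall, origin at the centre of its underside.
- wood_block: Bystander: planed pine block, 75 x 120 x 22 mm, origin at the centre of its underside.
- tape_roll: Bystander: roll of masking tape lying flat, 104 mm diameter, 25 mm high, origin at the centre of its underside.
There are look-alikes about, which are no part of the job. Of the things like the cover, leave any that is orange or yellow; of the rest the larger one is meant.

How it is judged:
On the way, in this order (a step that is already met when the one before it is completed fails the run):
1. the cover is picked up (height (world z) of cover above 0.045 m and contact force between the fingers and cover above 1 N), for 0.1 s.
2. the cover has dropped over the locating pin (x of cover in the frame of jig between -0.021 and 0.015 m and y of cover in the frame of jig between -0.008 and 0.008 m and angle between the x axis of cover and the x axis of jig, either way round below 0.13 rad and z of cover in the frame of jig below 0.034 m), for 0.05 s.
At the end, for the whole second after the job is handed in: Cover over the jig, pin in its bore: origin -21 to +15 mm along the jig's x, within 8 mm in y, x axes within 0.13 rad, less than 26.5 mm above the jig's underside, level within 0.06 rad; blank pressed in over 4 mm; fingers still bearing on the cover with over 3 N; at rest (x of cover in the frame of jig between -0.021 and 0.015 m and y of cover in the frame of jig between -0.008 and 0.008 m and angle between the x axis of cover and the x axis of jig, either way round below 0.13 rad and z of cover in the frame of jig below 0.0265 m and angle between cover's own z axis and vertical below 0.06 rad and value of joint spring_pad above 0.004 m and contact force between the fingers and cover above 3 N and linear speed of cover below 0.02 m/s); the arm keeps its last pose, push and grip.
It fails at once if the paint bottle is moved more than 25 mm or tipped over (distance of paint_bottle from where it was at the start of the episode above 0.025 m or angle between paint_bottle's own z axis and vertical above 0.4 rad).
It fails at once if the loose pine block is moved more than 25 mm or tipped over (distance of wood_block from where it was at the start of the episode above 0.025 m or angle between wood_block's own z axis and vertical above 0.4 rad).
It fails at once if the tape roll is moved more than 25 mm or tipped over (distance of tape_roll from where it was at the start of the episode above 0.025 m or angle between tape_roll's own z axis and vertical above 0.4 rad).
It also fails if it takes over 45 s, if anything falls off the work surface, if the arm or the gripper's body presses on something with over 40 N, if the wrist force passes 120 N, or if a joint passes its speed limit or range.

ROBOT

A 7-joint arm with a two-finger parallel gripper is mounted at the origin on a cart in front of the work surface, level with it; the furniture and walls round the work are solid. World frame = base frame: x ahead of the robot, y to its left, z up, the work surface at z = 0. Lengths are in m, angles in rad, forces in N, time in s.
With the tool pointing down it reaches from about 0.4 to 0.75 m from the base axis. Payload 19.5 kg.
Tool frame: the origin (TCP) lies between the finger pads; the fingertips stand 17 mm ahead of it and the grasp point (between the pads) lies 2 mm behind it; z points along the fingers, y is the line along which they close (so a half turn about z gives the same grasp; the last joint's range is limited). The gripper opens to 85 mm and grips with 20 to 120 N. Pads are 22 mm wide; open, the fingers measure 114 mm over their backs; the gripper's body (76 mm by 85 mm) begins 54 mm behind the grasp point. The pads swing forward as they close: fully open they stand 13 mm farther back than shut.
Start: joints at [-1.203, 0.707, -0.028, 1.485, 0.022, 0.951, -0.075], TCP at [0.229, 0.527, 0.225] pointing down, gripper open.
Joint ranges: [-2.71, 2.71], [-0.32, 2.16], [-1.57, 1.52], [0, 2.45], [-1.46, 4.6], [0, 2.02], [-2.83, 2.83]. Speed limits (rad/s): [1.89, 1.89, 2.57, 2.57, 3.01, 3.01, 3.01].

INTERFACE

Orientations are given as a unit quaternion [w, x, y, z].
In Python, from workcell import * gives the robot as it stands. The module is installed in compiled form; this text tells all that it offers.
- The arm moves only by the tool arm_command, never from a script. Its argument "steps" is a list that holds one entry, the list of rows, each a list of 7 numbers: the shift along the tool's x, y, z normalised to -1 to 1, where 1 is 20 cm, then the turn, a rotation vector about the tool's x, y, z normalised to -1 to 1, where 1 is pi/4 rad, then the closure, from 0 (fully open) to 1 (shut). A call has 1 to 20 rows; each row is the pose to reach, as a shift and turn from the pose commanded when the call began, along the tool's axes at that moment; what a row does not reach only later rows make up. A row lasts 1/8 s, in which the tool goes at most 62.5 mm and 10.7 degrees, less where a joint would pass 70% of its speed; a pose out of reach is approached as far as the arm can. A call with a number of a shift or a turn outside -1 to 1 is refused whole. A call with a gripper value outside its range is refused whole. The fingers move at their own pace and stop on an object; "grip_force" is the grip in N (left out, the last holds). Time passes only in rows, so rows that repeat a pose let the fingers close. It gives the time, the measured TCP pose, the force, the opening and the grip force at its end, in the units of the state.
- read_state(): the state, without advancing time (a new reading comes with each control period).
- capture(name): name is "scene" or "top"; returns a dict with "color" (384x512x3 uint8, red, green, blue), "K" (3x3 intrinsics, pixels), "rvec" (rotation vector, rad) and "tvec" (3), from world to camera coordinates, as OpenCV has them. Camera axes: x right, y down, z forward; pixel columns grow to the right and rows downward; lengths in m; the calibration is good to about 2 mm. A picture is of the moment at which its call begins. There is no depth.
- sign_off(): hands the job in; it is judged then, once.
The state is a dict: "time_s": time; "joint_pos": joint angles; "dq": joint speeds; "tau": joint torques, N m; "tcp_pos": TCP position; "tool_rot": TCP orientation; "wrist_force": force on the tool from outside, world axes, zero at the start; "torque": the same for the moment, N m; "width": finger opening in m; "grasp_force": force on a finger pad.
Only numpy, scipy, OpenCV 4.12 (cv2) and the standard library are available. Lean on these libraries where they do the work, as an engineer would, in place of code of your own. Each camera call takes 0.05 s, during which the arm holds its last target. There are 200 camera calls.

## Working session

There is one attempt and no reset: what is moved stays moved. The work goes in short steps, Python scripts to look and compute and a tool call to move; the robot and the scene stay as the last step left them, time stands still between calls to the robot, and variables do not carry over. Pictures are saved under pics/ and viewed, at most 10 in all, crops included, and the job is handed in when it is done.

Besides the shell and the picture viewer there is one more tool, called after ">>>" as name(argument=value, ...) on one line, values as JSON. arm_command: Moves the arm, as the interface text tells. Scaled input: -1 to 1 covers 20 cm each way for a shift and pi/4 rad each way for a turn. Its arguments: {"type":"object","properties":{"steps":{"type":"array","items":{"type":"array","items":{"type":"array","items":{"type":"number"}}}},"grip_force":{"type":"number"}},"required":["steps"]}

```bash
mkdir -p pics; python3 - <<'E'
from workcell import *
import cv2,pickle
s=read_state();print({k:s[k] for k in('time_s','tcp_pos','tool_rot','wrist_force','width')})
d={n:capture(n) for n in('scene','top')}
pickle.dump(d,open('c0.pkl','wb'))
for n in d: cv2.imwrite(f'pics/{n}0.png',cv2.resize(d[n]['color'][:,:,::-1],(800,600),interpolation=cv2.INTER_CUBIC)); print(n,d[n]['K'],d[n]['rvec'],d[n]['tvec'])
E
```

```text
{'time_s': 0.0, 'tcp_pos': array([0.22899595, 0.5271456 , 0.22503209]), 'tool_rot': array([-8.65813220e-05,  2.03470442e-01,  9.79080938e-01, -5.37175870e-04]), 'wrist_force': array([-0.32059284,  0.33543101, -0.47828506]), 'width': 0.08570232726097245}
scene [[367.31496996   0.         256.62161611]
 [  0.         367.31496996 194.87041696]
 [  0.           0.           1.        ]] [ 1.91542924 -0.5325961   0.31404083] [-0.47275686  0.22791926  0.95232311]
top [[483.95020333   0.         250.85045766]
 [  0.         483.95020333 182.54958143]
 [  0.           0.           1.        ]] [ 2.14868155 -2.2124318   0.07526072] [0.09552751 0.57567409 1.72323754]
```

View pics/top0.png

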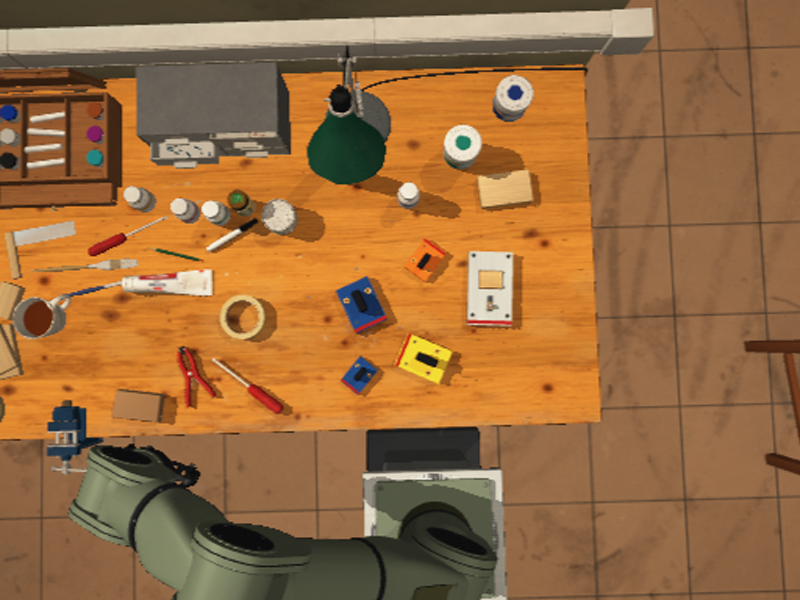

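View pics/scene0.png

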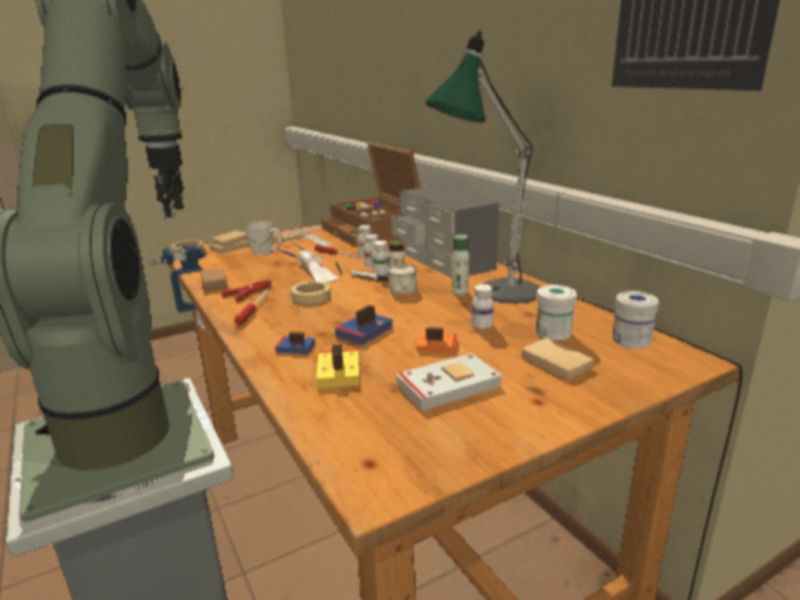

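The top view shows the large blue cover at (361,305) with its red stripe at the lower right, and the jig at (490,288) with its stripe at the bottom. Yellow, orange and small blue decoys stand nearby. I'll zoom in to measure.

```bash
python3 - <<'E'
import cv2,pickle
d=pickle.load(open('c0.pkl','rb'))
im=d['top']['color'][150:250,210:340,::-1]
cv2.imwrite('pics/crop0.png',cv2.resize(im,None,fx=6,fy=6,interpolation=cv2.INTER_CUBIC))
E
```

```text
(no output)
```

View pics/crop0.png

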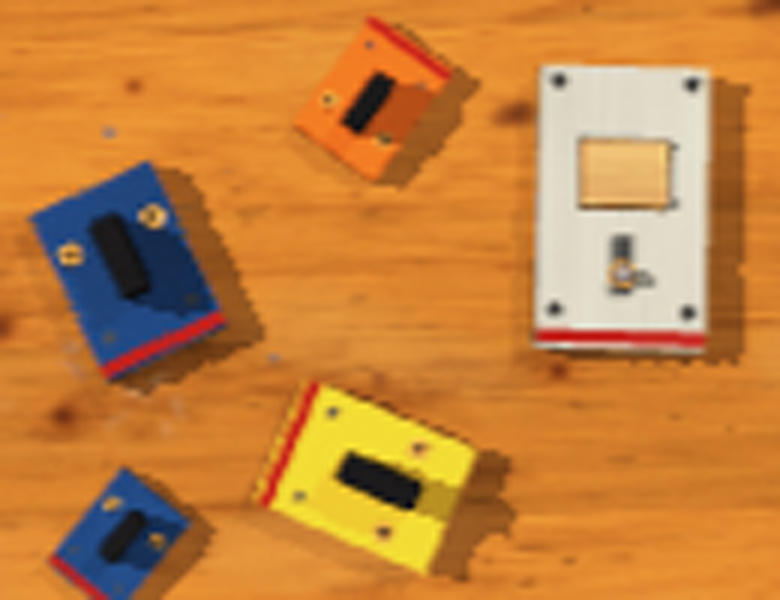

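The crop shows the cover's top corners at about (148,162), (226,318), (103,375) and (30,216), with its stripe between the second and third. The jig corners are near (540,67), (710,68), (706,350) and (534,346). The pin tip is near (622,271) in the slot spanning 235–293.

```bash
cat >h.py <<'E'
import cv2,numpy as np,pickle
from scipy.optimize import least_squares
from scipy.spatial.transform import Rotation as R
def ray(c,uv,z):
    M=R.from_rotvec(c['rvec']).as_matrix();o=-M.T@c['tvec']
    v=M.T@np.linalg.inv(c['K'])@[*uv,1];return o+v*(z-o[2])/v[2]
def proj(c,P): return cv2.projectPoints(np.float64(P).reshape(-1,3),c['rvec'],c['tvec'],c['K'],None)[0][:,0]
def place(p,L):  # p x,y,yaw
    return R.from_euler('z',p[2]).apply(L)+[p[0],p[1],0]
E
python3 - <<'E'
from h import *
d=pickle.load(open('c0.pkl','rb'));c=d['top']
f=lambda q:(np.array(q)+.5)/6-.5+[210,150]
def fit(q,L,p0):
    q=f(q);r=least_squares(lambda p:(proj(c,place(p,L))-q).ravel(),p0);print(r.x,np.degrees(r.x[2]),'\n',(r.fun*6).round(1));return r.x
cov=fit([(148,162),(226,318),(103,375),(30,216)],np.array([[55,-40,22],[-55,-40,22],[-55,40,22],[55,40,22]])/1e3,[.5,.1,.3])
jig=fit([(710,68),(706,350),(534,346),(540,67)],np.array([[85,-50,24],[-85,-50,24],[-85,50,24],[85,50,24]])/1e3,[.5,-.1,0])
def inj(P): return R.from_euler('z',-jig[2]).apply(P-[jig[0],jig[1],0])
print('cam',ray(c,(0,0),1)*0+(-R.from_rotvec(c['rvec']).as_matrix().T@c['tvec']))
for q,z in [((622,271),.040),((622,293),.024),((622,235),.024),((578,137),.03),((670,208),.03)]: print(q,inj(ray(c,f(q),z)))
hp=[ray(c,f(q),.056) for q in((104,213),(138,297))];print('handle ends',hp)
print('handle model',place(cov,np.array([[8,0,44]])/1e3), 'rot')
# overlay in scene
s=d['scene'];im=s['color'][:,:,::-1].copy();im=cv2.resize(im,None,fx=4,fy=4,interpolation=cv2.INTER_CUBIC)
for p,L in((cov,[[a,b,e] for e in(0,.022) for a,b in((.055,.04),(.055,-.04),(-.055,-.04),(-.055,.04))]),(jig,[[a,b,e] for e in(0,.024) for a,b in((.085,.05),(.085,-.05),(-.085,-.05),(-.085,.05))]),(jig,[[-.035+t,0,.024] for t in(-.01,0,.01)])):
    for u in proj(s,place(p,np.array(L))): cv2.circle(im,tuple(((u+.5)*4).astype(int)),3,(255,255,0),-1)
cv2.imwrite('pics/ov.png',im[720:1080,760:1360])
E
```

```text
[0.53840433 0.1523834  0.41421036] 23.73250556904695 
 [-0.1 -5.5  0.2  3.8  2.4  4.1 -2.5 -2.5]
[ 0.56575675 -0.14584112 -0.0532655 ] -3.051888167401824 
 [-2.3  0.3 -1.8  1.2  2.6  1.1  1.4 -2.6]
cam [0.44821128 0.07095029 1.76185882]
(622, 271) [-0.03910224  0.00166685  0.04      ]
(622, 293) [-0.05143892 -0.00046476  0.024     ]
(622, 235) [-1.66825590e-02  4.61757823e-05  2.40000000e-02]
(578, 137) [0.04106579 0.02794404 0.03      ]
(670, 208) [-0.00022903 -0.0276324   0.03      ]
handle ends [array([0.56917787, 0.16332759, 0.056     ]), array([0.51911436, 0.14459759, 0.056     ])]
handle model [[0.5457278  0.15560314 0.044     ]] rot
```

View pics/ov.png

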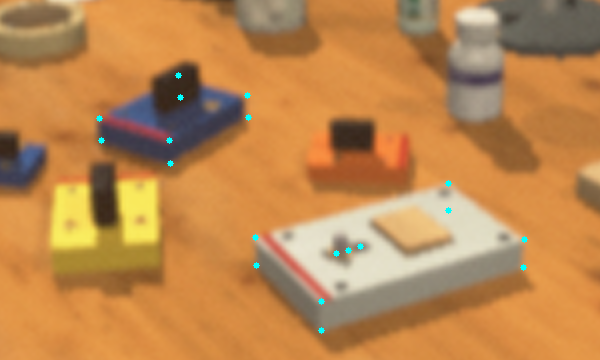

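Reprojection of both fitted poses into the scene view agrees well: cover and jig corners land on their edges, and the slot marks sit on the pin. I'll take the cover yaw as about 22.5° and the pin as about -39 mm in jig x. Next I'll work out the approach.

```bash
cat >>h.py <<'E'
def rows(s,pos,ang):  # ang: world angle of tool x (deg), tool down
    q=s['tool_rot'];T=R.from_quat([q[1],q[2],q[3],q[0]])
    a=np.radians(ang);X=[np.cos(a),np.sin(a),0];Z=[0,0,-1]
    G=R.from_matrix(np.c_[X,np.cross(Z,X),Z])
    print('shift',(T.inv().apply(np.array(pos)-s['tcp_pos'])/.2).round(4),'turn',((T.inv()*G).as_rotvec()/(np.pi/4)).round(4))
E
python3 - <<'E'
from h import *; from workcell import *
s=read_state();rows(s,[.387,.341,.18],180);rows(s,[.545,.155,.12],202.5)
E
```

```text
shift [-1.0955 -0.5389  0.226 ] turn [-1.200e-03 -2.000e-04 -5.217e-01]
shift [-2.1906 -1.0769  0.5265] turn [-1.1000e-03 -4.0000e-04 -1.0217e+00]
```

>>> arm_command(steps=[[[-0.25,-0.12,0.05,0,0,-0.2,0],[-0.5,-0.25,0.1,0,0,-0.4,0],[-0.75,-0.37,0.15,0,0,-0.6,0],[-1,-0.49,0.2,0,0,-0.8,0],[-1,-0.49,0.2,0,0,-0.8,0],[-1,-0.49,0.2,0,0,-0.8,0]]])

```text
time_s: 0.85
tcp_pos: [0.3732, 0.3581, 0.1854]
tool_rot: [-0.0, -0.108, 0.994, 0.0]
wrist_force: [-1.1, 0.2, 0.1]
width: 0.0851
grasp_force: 0.0
```

```bash
python3 - <<'E'
from h import *; from workcell import *
s=read_state();print(s['time_s'],s['tcp_pos'],s['joint_pos'].round(2));rows(s,[.545,.155,.12],202.5)
E
```

```text
0.85 [0.37317608 0.35813192 0.18544718] [-0.69  0.68 -0.25  1.75  0.23  0.74  0.74]
shift [-0.62   -1.1771  0.3266] turn [ 0.0004 -0.0006 -0.2232]
```

>>> arm_command(steps=[[[-0.15,-0.26,0.08,0,0,-0.1,0],[-0.3,-0.52,0.16,0,0,-0.22,0],[-0.45,-0.78,0.25,0,0,-0.22,0],[-0.53,-1,0.33,0,0,-0.22,0],[-0.53,-1,0.33,0,0,-0.22,0],[-0.53,-1,0.33,0,0,-0.22,0]]])

```text
time_s: 1.6
tcp_pos: [0.5197, 0.1873, 0.1197]
tool_rot: [0.0, -0.195, 0.981, 0.0]
wrist_force: [-0.0, 1.0, 0.0]
width: 0.0853
grasp_force: 0.0
```

```bash
python3 - <<'E'
from h import *; from workcell import *
s=read_state();print(s['time_s'],s['tcp_pos']);rows(s,[.545,.155,.044],202.5)
E
```

```text
1.6 [0.5196747  0.18733564 0.11970093]
shift [-0.055  -0.1981  0.3784] turn [0.0009 0.0002 0.0001]
```

>>> arm_command(steps=[[[-0.055,-0.198,0,0,0,0,0],[-0.055,-0.198,0,0,0,0,0],[-0.055,-0.198,0.15,0,0,0,0],[-0.055,-0.198,0.28,0,0,0,0],[-0.055,-0.198,0.378,0,0,0,0],[-0.055,-0.198,0.378,0,0,0,0]]], grip_force=70)

```text
time_s: 2.35
tcp_pos: [0.5445, 0.1548, 0.0434]
tool_rot: [-0.001, -0.195, 0.981, 0.0]
wrist_force: [-0.4, -0.5, -0.4]
width: 0.0854
grasp_force: 0.0
```

```bash
python3 - <<'E'
from h import *; from workcell import *
s=read_state();print(s['time_s'],s['tcp_pos'],s['wrist_force'])
c=capture('top');cv2.imwrite('pics/g.png',cv2.resize(c['color'][150:250,190:320,::-1],None,fx=5,fy=5,interpolation=cv2.INTER_CUBIC))
c=capture('scene');cv2.imwrite('pics/gs.png',cv2.resize(c['color'][150:270,180:340,::-1],None,fx=5,fy=5,interpolation=cv2.INTER_CUBIC))
E
```

```text
2.35 [0.54447717 0.15479992 0.04341985] [-0.36434506 -0.48611637 -0.40501193]
```

View pics/gs.png

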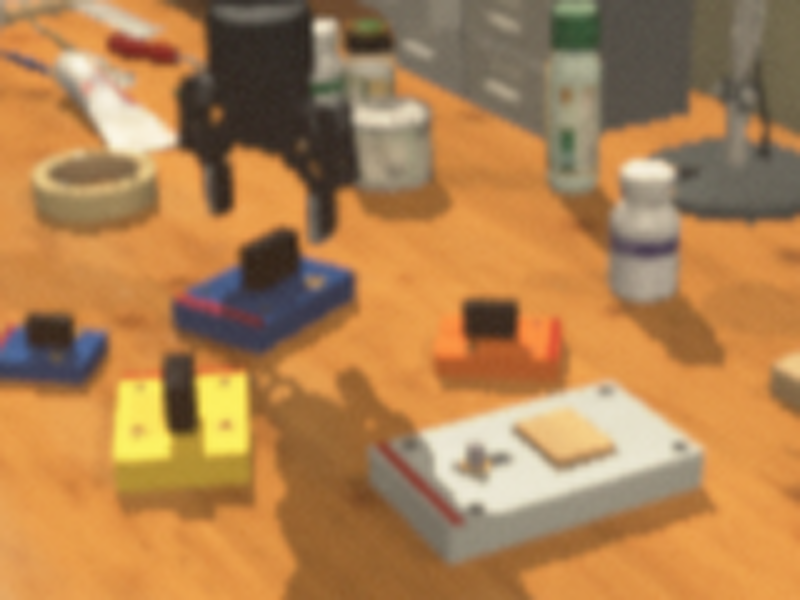

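The fingers appear in the scene crop well up-left of the handle, at (222,205) and (318,235), which disagrees with the reported pose. I'll check this by projecting the TCP.

```bash
python3 - <<'E'
from h import *; from workcell import *
s=read_state();q=s['tool_rot'];T=R.from_quat([q[1],q[2],q[3],q[0]])
d={n:capture(n) for n in('scene','top')};pickle.dump(d,open('c1.pkl','wb'))
o=pickle.load(open('c0.pkl','rb'))
for n in d: print(n,np.abs(d[n]['rvec']-o[n]['rvec']).max(),np.abs(d[n]['tvec']-o[n]['tvec']).max(),[proj(d[n],s['tcp_pos']+T.apply([0,y,.004])) for y in(-.043,.043)])
t=read_state();print(s['time_s'],t['time_s'],t['tcp_pos'],t['joint_pos'],t['width'])
a=cv2.resize(d['top']['color'][130:255,170:330,::-1],None,fx=5,fy=5,interpolation=cv2.INTER_CUBIC)
cv2.imwrite('pics/t1.png',a[:600])
E
```

```text
scene 0.0 0.0 [array([[243.71135937, 203.49284653]]), array([[225.34520953, 197.96713044]])]
top 0.0 0.0 [array([[240.8521477 , 187.00969496]]), array([[218.7975793 , 196.88361956]])]
2.45 2.55 [0.54580859 0.15382202 0.04493685] [-0.19267123  0.96382102 -0.27208694  1.67608671  0.42865823  0.55977518
  1.24296571] 0.08554998808228757
```

View pics/t1.png

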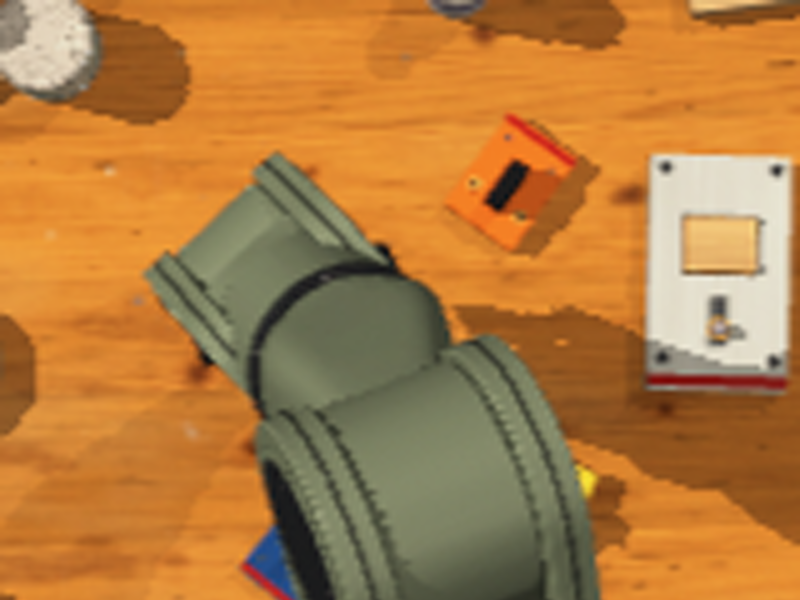

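The top view is blocked by the arm. In the scene view the fingertips match the prediction horizontally but sit about 6 px too high. I'll check the start picture the same way and look at a fresh crop with projected marks.

```bash
python3 - <<'E'
from h import *; from workcell import *
o=pickle.load(open('c0.pkl','rb'))['scene'];d=pickle.load(open('c1.pkl','rb'))['scene']
T0=R.from_quat([.20347,.97908,-.0005,-.0001])
print('start tips',[proj(o,np.array([.229,.5271,.225])+T0.apply([0,y,.004])) for y in(-.043,.043)])
T=R.from_quat([-.195,.981,0,0]);p=np.array([.5452,.1544,.0442])
def crop(c,x0,y0,w,h,k,pts):
    im=cv2.resize(c['color'][y0:y0+h,x0:x0+w,::-1],None,fx=k,fy=k,interpolation=cv2.INTER_CUBIC)
    for q,col in pts:
        u=(proj(c,q)[0]+.5-[x0,y0])*k;cv2.circle(im,tuple(u.astype(int)),2,col,-1)
    return im
a=crop(o,80,90,60,60,6,[(np.array([.229,.5271,.225])+T0.apply([0,y,z]),(255,255,0) if z<.01 else (0,255,0)) for y in(-.043,.043) for z in(.004,.017)])
cov=[.538,.1524,.4]
L=np.array([[33,0,56],[-17,0,56],[8,0,44],[55,-40,22],[-55,-40,22],[-55,40,22],[55,40,22]])/1e3
b=crop(d,205,160,60,60,6,[(p+T.apply([0,y,z]),(255,255,0) if z<.01 else (0,255,0)) for y in(-.043,.043) for z in(.004,.017)]+[(q,(0,0,255)) for q in place(cov,L)])
cv2.imwrite('pics/chk.png',np.hstack([a,b]))
E
```

```text
start tips [array([[110.01453323, 145.5885815 ]]), array([[115.55525129, 139.76013595]])]
```

View pics/chk.png

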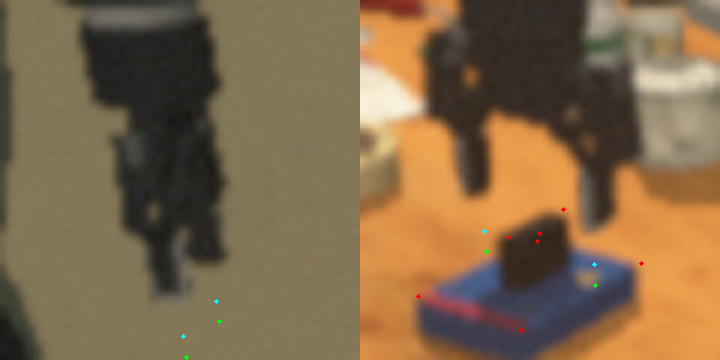

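Both the start and current pictures show the fingertips about 6 px above the prediction, while cover and jig marks fit. So either the tool is really higher than reported or it is displaced away from the camera. I'll use the shadows to tell which.

```bash
python3 - <<'E'
from h import *
d=pickle.load(open('c1.pkl','rb'));s=d['scene'];o=pickle.load(open('c0.pkl','rb'));t=o['top']
g=lambda u,v:(u/5+180,v/5+150)
b=ray(t,np.array((408,188))*.64,.094);e=ray(t,np.array((461,213))*.64,0);print('bottle',b,e)
# cover handle top corner shadow, top crop: yellow-less check using jig corner
f=lambda q:(np.array(q)+.5)/6-.5+[210,150]
l=(b-e);print('light dir per m height',l/l[2])
h1=ray(t,f((710,68)),.024);h2=ray(t,f((746,83)),0);print('jig',(h1-h2)/.024)
for tip,sh in((g(318,238),g(345,370)),(g(220,212),g(258,362))):
    S=ray(s,sh,0)
    for ld in(l/l[2],(h1-h2)/.024):
        r=least_squares(lambda h:(proj(s,S+h*ld)[0]-tip),[.05]);print('h',r.x,'pos',S+r.x*ld,'res',r.fun)
E
```

```text
bottle [0.78939207 0.03621448 0.094     ] [ 0.74533873 -0.08849799  0.        ]
light dir per m height [0.46865263 1.32672845 1.        ]
jig [0.29518227 1.05421982 1.        ]
h [0.06059063] pos [0.56785603 0.11931051 0.06059063] res [ 0.75013255 -0.13146717]
h [0.06606792] pos [0.55896215 0.10857331 0.06606792] res [-0.10999085  0.02297638]
h [0.07100016] pos [0.52891837 0.17540981 0.07100016] res [ 3.08407672 -0.45727835]
h [0.07741383] pos [0.51849515 0.16282308 0.07741383] res [ 1.86048358 -0.35181671]
```

The shadows put the tips about 20–25 mm above where I assumed, with xy right. I'll part-close to clear the plate edges, then go down slowly and feel for the plate.

>>> arm_command(steps=[[[0,0,0,0,0,0,0.4],[0,0,0,0,0,0,0.4],[0,0,0,0,0,0,0.4],[0,0,0.02,0,0,0,0.4],[0,0,0.04,0,0,0,0.4],[0,0,0.04,0,0,0,0.4]]])

```text
time_s: 3.3
tcp_pos: [0.5454, 0.1531, 0.0354]
tool_rot: [-0.0, -0.194, 0.981, -0.0]
wrist_force: [-0.3, 0.4, -0.7]
width: 0.0516
grasp_force: 0.0
```

```bash
python3 - <<'E'
from h import *; from workcell import *
s=read_state();print(s['time_s'],s['tcp_pos'],s['wrist_force'],s['width'])
c=capture('scene');pickle.dump(c,open('c2.pkl','wb'))
a=cv2.resize(c['color'][160:230,195:275,::-1],None,fx=7,fy=7,interpolation=cv2.INTER_CUBIC)
cv2.imwrite('pics/p2.png',a)
E
```

```text
3.3 [0.54536418 0.15307216 0.03544311] [-0.2505855   0.36246982 -0.74874131] 0.051587651504962515
```

View pics/p2.png

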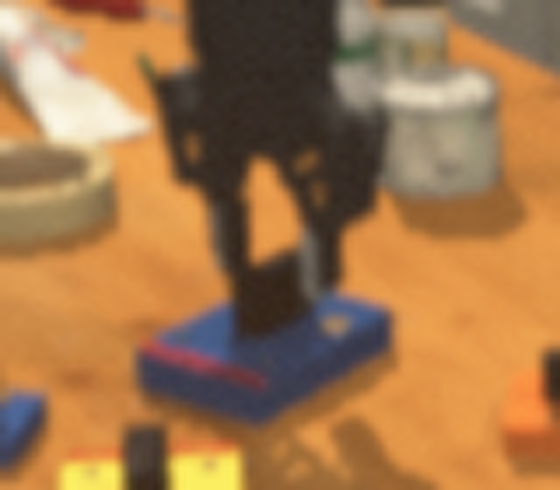

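The scene crop now shows the fingers straddling the handle, with the near tip at about (315,300) just above the plate and no contact yet. I'll keep feeling downwards.

>>> arm_command(steps=[[[0,0,0.01,0,0,0,0.4],[0,0,0.02,0,0,0,0.4],[0,0,0.02,0,0,0,0.4]]])

```text
time_s: 3.72
tcp_pos: [0.5455, 0.1531, 0.0318]
tool_rot: [-0.0, -0.194, 0.981, -0.0]
wrist_force: [0.1, -0.1, -0.0]
width: 0.0511
grasp_force: 0.0
```

```bash
python3 - <<'E'
from h import *
c=pickle.load(open('c2.pkl','rb'))
for z in(.02,.03,.04,.05): print(z,((proj(c,[.555,.129,z])[0]+.5-[195,160])*7).round(),((proj(c,[.535,.177,z])[0]+.5-[195,160])*7).round())
E
```

```text
0.02 [321. 339.] [243. 315.]
0.03 [320. 321.] [242. 297.]
0.04 [319. 303.] [241. 279.]
0.05 [318. 284.] [240. 261.]
```

Tips appear to be about 36 mm up. I'll go 4 mm lower and close, since closing swings the pads further forward.

>>> arm_command(steps=[[[0,0,0.01,0,0,0,0.4],[0,0,0.02,0,0,0,0.4],[0,0,0.02,0,0,0,1],[0,0,0.02,0,0,0,1],[0,0,0.02,0,0,0,1],[0,0,0.02,0,0,0,1],[0,0,0.02,0,0,0,1],[0,0,0.02,0,0,0,1]]], grip_force=70)

```text
time_s: 4.72
tcp_pos: [0.5457, 0.1531, 0.0281]
tool_rot: [0.0, -0.194, 0.981, -0.0]
wrist_force: [-1.2, -0.1, 5.6]
width: 0.0188
grasp_force: 69.1
```

>>> arm_command(steps=[[[0,0,-0.1,0,0,0,1],[0,0,-0.25,0,0,0,1],[0,0,-0.45,0,0,0,1],[0,0,-0.45,0,0,0,1],[0,0,-0.45,0,0,0,1]]])

```text
time_s: 5.35
tcp_pos: [0.5453, 0.1529, 0.1173]
tool_rot: [-0.0, -0.194, 0.981, -0.0]
wrist_force: [-0.4, -0.4, -1.7]
width: 0.0183
grasp_force: 68.7
```

```bash
python3 - <<'E'
from h import *; from workcell import *
s=read_state();print(s['tcp_pos'],s['wrist_force'],s['width'],s['torque']);rows(s,[.556,.003,.118],190);rows(s,[.566,-.146,.118],177)
E
```

```text
[0.54532759 0.15285649 0.11728096] [-0.4220796  -0.38737841 -1.6939417 ] 0.01829658707863978 [ 0.07753751 -0.00834951  0.05322334]
shift [ 0.2363 -0.713  -0.0033] turn [-0.0003 -0.001   0.2757]
shift [ 0.4741 -1.4209 -0.0029] turn [-5.000e-04 -1.000e-03  5.646e-01]
```

The cover is lifted (about -1.7 N of weight). Next is the carry to the jig.

>>> arm_command(steps=[[[0.05,-0.15,0,0,0,0.06,1],[0.1,-0.31,0,0,0,0.15,1],[0.17,-0.52,0,0,0,0.25,1],[0.24,-0.72,0,0,0,0.35,1],[0.31,-0.93,0,0,0,0.45,1],[0.33,-1,0,0,0,0.56,1],[0.33,-1,0,0,0,0.56,1],[0.33,-1,0,0,0,0.56,1]]])

```text
time_s: 6.35
tcp_pos: [0.5606, -0.0557, 0.1174]
tool_rot: [-0.0, 0.023, 1.0, 0.0]
wrist_force: [0.5, -0.5, -2.1]
width: 0.0187
grasp_force: 68.7
```

```bash
python3 - <<'E'
from h import *; from workcell import *
s=read_state();print(s['tcp_pos'],s['wrist_force'],s['width']);rows(s,[.566,-.146,.118],177)
E
```

```text
[ 0.56056758 -0.05570798  0.11736895] [ 0.47435931 -0.47245399 -2.06798403] 0.018680353402572656
shift [-0.0475 -0.4498 -0.0034] turn [ 0.0006 -0.0013  0.0091]
```

>>> arm_command(steps=[[[-0.02,-0.2,0,0,0,0.01,1],[-0.05,-0.4,0,0,0,0.01,1],[-0.05,-0.45,0,0,0,0.01,1],[-0.05,-0.45,0.1,0,0,0.01,1],[-0.05,-0.45,0.17,0,0,0.01,1],[-0.05,-0.45,0.17,0,0,0.01,1],[-0.05,-0.45,0.17,0,0,0.01,1]]])

```text
time_s: 7.22
tcp_pos: [0.5667, -0.1469, 0.0844]
tool_rot: [0.0, 0.028, 1.0, -0.0]
wrist_force: [0.2, 0.0, -2.0]
width: 0.0187
grasp_force: 68.9
```

```bash
python3 - <<'E'
from h import *; from workcell import *
s=read_state();print(s['tcp_pos'],s['tool_rot'],s['wrist_force'],s['width']);rows(s,[.566,-.146,.083],177)
c=capture('scene');t=capture('top');pickle.dump((s,c,t),open('c3.pkl','wb'))
jig=[.56576,-.14584,-.05327];cz=s['tcp_pos'][2]-.0281
B=lambda a,b,zs,dz=0:np.array([[i*a,j*b,z+dz] for z in zs for i,j in((1,1),(1,-1),(-1,-1),(-1,1))])
def draw(c,x0,y0,w,h,k):
    im=cv2.resize(c['color'][y0:y0+h,x0:x0+w,::-1],None,fx=k,fy=k,interpolation=cv2.INTER_CUBIC)
    for p,L,col in((jig,B(.085,.05,(0,.024)),(255,255,0)),([*place(jig,[[-.007,0,0]])[0][:2],jig[2]],B(.055,.04,(0,.022),cz),(0,255,0))):
        for u in proj(c,place(p,L)): cv2.circle(im,tuple(((u+.5-[x0,y0])*k).astype(int)),2,col,-1)
    return im
a=draw(c,240,165,85,100,5);b=draw(t,265,140,75,100,5)
cv2.imwrite('pics/p3.png',np.hstack([a,b]))
E
```

```text
[ 0.56673414 -0.14685789  0.08438875] [ 2.20238470e-04  2.77765524e-02  9.99614133e-01 -2.35211914e-05] [ 0.23832613  0.0258902  -1.99777781] 0.018743081284308526
shift [0.0039 0.0041 0.0069] turn [-0.      0.0006 -0.0041]
```

View pics/p3.png

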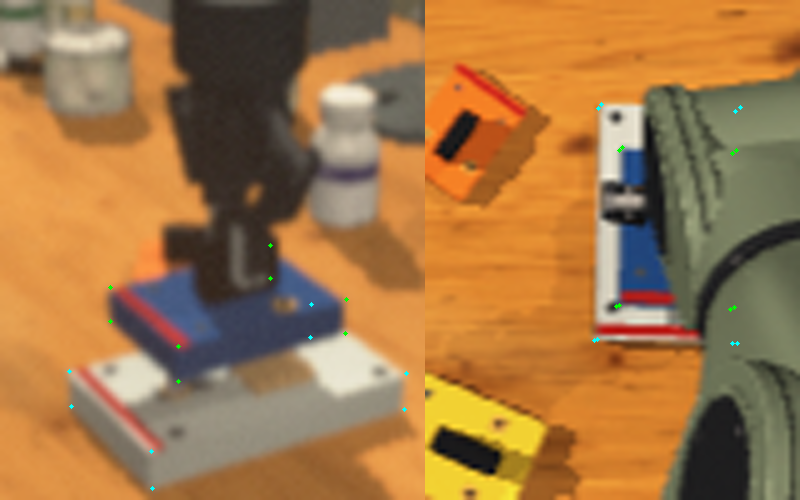

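In the scene half the predicted cover corners fit to about 1 px; in the top half the visible cover edge at (620,304) is about 1–2 mm to the right of the marks. The stripe is at the right end. I'll correct slightly and descend to just below pin-tip contact height to feel.

>>> arm_command(steps=[[[0.003,0.006,0,0,0,0,1],[0.003,0.006,0.03,0,0,0,1],[0.003,0.006,0.06,0,0,0,1],[0.003,0.006,0.08,0,0,0,1],[0.003,0.006,0.09,0,0,0,1],[0.003,0.006,0.095,0,0,0,1],[0.003,0.006,0.095,0,0,0,1]]])

```text
time_s: 8.2
tcp_pos: [0.5659, -0.1461, 0.0649]
tool_rot: [-0.0, 0.028, 1.0, -0.0]
wrist_force: [0.1, -0.4, -2.3]
width: 0.0188
grasp_force: 68.9
```

>>> arm_command(steps=[[[0,0,0.01,0,0,0,1],[0,0,0.02,0,0,0,1],[0,0,0.03,0,0,0,1],[0,0,0.03,0,0,0,1]]])

```text
time_s: 8.7
tcp_pos: [0.5658, -0.146, 0.0587]
tool_rot: [-0.0, 0.028, 1.0, -0.0]
wrist_force: [-0.1, 0.6, -1.7]
width: 0.0185
grasp_force: 68.9
```

>>> arm_command(steps=[[[0,0,0.01,0,0,0,1],[0,0,0.02,0,0,0,1],[0,0,0.03,0,0,0,1],[0,0,0.03,0,0,0,1]]])

```text
time_s: 9.2
tcp_pos: [0.566, -0.1461, 0.0531]
tool_rot: [0.0, 0.028, 1.0, -0.0]
wrist_force: [-1.9, 1.2, 7.3]
width: 0.0188
grasp_force: 70.1
```

>>> arm_command(steps=[[[0,0,0.005,0,0,0,1],[0,0,0.01,0,0,0,1],[0,0,0.01,0,0,0,1],[0,0,0.01,0,0,0,1]]])

```text
time_s: 9.7
tcp_pos: [0.5661, -0.1461, 0.0521]
tool_rot: [0.0, 0.028, 1.0, -0.0]
wrist_force: [-7.2, 1.0, 25.3]
width: 0.0188
grasp_force: 72.5
```

The force rose sharply to 25 N, so the cover has bottomed on the jig. I'll do one final visual check.

```bash
python3 - <<'E'
from h import *; from workcell import *
s=read_state();c=capture('scene');s=read_state();print(s['tcp_pos'],s['wrist_force'],s['torque'],s['grasp_force'])
cv2.imwrite('pics/p4.png',cv2.resize(c['color'][190:265,245:330,::-1],None,fx=7,fy=7,interpolation=cv2.INTER_CUBIC))
E
```

```text
[ 0.56609079 -0.14617333  0.05211505] [-7.94963574  1.81621514 25.56847873] [ 0.39367726  1.60111016 -0.00340952] 72.49802827835083
```

View pics/p4.png

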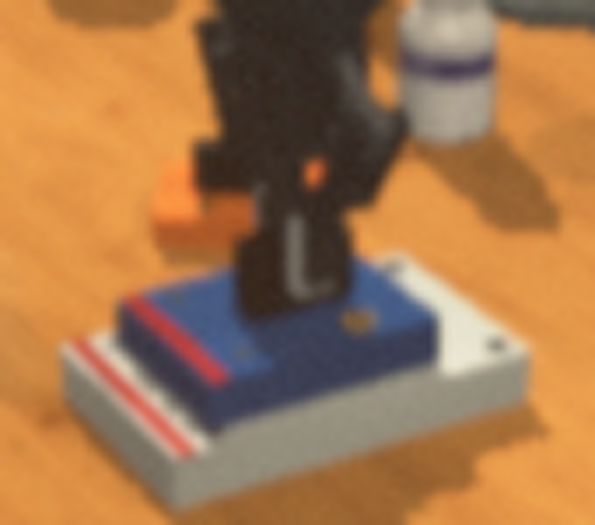

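The cover lies flush and square on the jig with the stripes at the same end. It is still held and pressed, and nothing else looks disturbed, so I'm handing in.

```bash
python3 -c "
from workcell import *
print(sign_off())"
```

```text
the job is handed in; nothing more can be done
None
```

I handed the job in with the cover over the pin, flush and square on the jig with the stripes at the same end, and the gripper still holding it down at about 25 N; the sign-off returned no verdict.

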